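# A short burst from the leaning glue sprayer

### The job

Give the canvas sample a short burst of spray glue, about a second: slide the dust shutter on top of the leaning spray canister fully open, press the nozzle cap most of the way down without forcing it, let it spring right back up, and then slide the shutter fully shut again. Do not bump the lamp bar over the canister, and leave the yarn cones, the spare can, the mug and the tufting gun where they are.

Things in the scene. Friction and masses are not known exactly. Their poses are not given: they have to be found in the camera images.
- cradle: Dark steel sleeve, 80 mm across, 100 mm deep, leaning 26 to 36 degrees from upright towards the robot. Origin: centre of its underside. z: along the canister's axis, up to the nozzle; y: level, the way the shutter opens; x: away from the robot and up. In it the canister (65 mm across) is clamped at an UNREPORTED height s of 2 to 30 mm along z (see, or feel by touch); pushing does not move it.
- nozzle_low (a point): Point fixed on the cradle's z axis, 215 mm from its origin, with the cradle's axes: where the centre of the raised nozzle cap's top would be at s = 0. The true cap top is s (2 to 30 mm) further along +z. White cap, 30 mm across, presses down along -z. The grey floor of the spray head lies 17 mm below the raised cap's top.
- tab_low (a point): Point fixed on the cradle's z axis, 252 mm from its origin, with the cradle's axes: where the top centre of the shutter's tab would be at s = 0 and shutter = 0. The true tab top is at this point + s along z + the shutter's value along y. The tab is grey, 36 mm (x) by 12 mm (y) and stands 29 mm above the shutter's plate.
- rails_low (a point): Point fixed on the cradle (its axes), y = 27.5, z = 218 mm from its origin: mid-way between the tops of two fixed guide rails at s = 0; the true rails are s further along z. Rails 125 mm long along y, 5 mm thick, at x = -28.5 and +28.5 mm, 52 mm clear between; their tops are 3 mm above the raised nozzle cap.
- shutter (a joint): Slide of the grey dust shutter, m: 0 shut over the nozzle, grows along the cradle's +y to 0.060 fully open (hard stops at both ends). Friction about 4 N; stays where left. May start 4 mm ajar. Plate 64 (x) by 52 (y) by 5 mm on the rails, centred on y = joint value, the tab on its middle. Pinch the tab, fingers either side along y, or push it.
- nozzle (a joint): How far the sprung nozzle cap is pressed down along the cradle's -z relative to its stem, in m: 0 up, 0.010 at its hard stop. Takes about 2.3 N to start, 9 N at 0.0075, 11 N at the stop; springs back when let go. Count 6 mm or more as a proper press.
- lamp: Aluminium lamp bar fixed to the cradle (same origin and axes): 24 (x) by 180 (y) by 22 mm, centre at x = 88, y = 0, z = 335 mm, on a 12 mm post at x = 88, y = -85 mm. It hangs above the nozzle, so a tool pointing straight down does not fit; a tool in line with the canister's axis, its wide side along y, passes clear of it.
- station: Plywood base 220 (x) by 420 (y) by 15 mm fixed to the table (it spans y = -240 to 180 mm). x away from the robot, y left. The cradle's origin is at x = 60, y = 0, z = 60 mm. A wooden stretcher frame with canvas, 222 mm wide along x, 305 mm high, 30 mm thick, stands at x = 0, y = -215 mm.
- cone_near: Grey yarn cone standing on the plywood base beside the cradle, 88 mm across at the foot, 120 mm tall; origin under its centre. Bystander.
- cone_a: Green yarn cone on the table, 88 mm across, 150 mm tall; origin under its centre. Bystander.
- cone_b: Blue yarn cone on the table, 88 mm across, 150 mm tall; origin under its centre. Bystander.
- spare_can: Upright spare spray can with a closed cap, 65 mm across, 200 mm tall; origin under its centre. Bystander.
- mug: White mug, 84 mm across, 95 mm tall, handle to its +y; origin under its centre. Bystander.
- tufting_gun: Grey electric tufting gun lying on the table, about 260 mm long along x, 65 mm high; origin under its middle. Bystander.
- stem (a joint): Metering stem that carries the nozzle cap, m: it sinks slowly along -z, cap and all, while the cap is pushed (about 2 mm in each second of a full press, more if pushed harder) and creeps back up slowly when let go. 0 at the start. Over 0.005 (some 3 s of full press) too much glue is out.

How it is judged:
On the way, in this order (a step that is already met when the one before it is completed fails the run):
1. the shutter is slid fully open (within 8 mm of its stop) (value of joint shutter above 0.052 m), for 0.1 s.
2. the nozzle cap is pressed at least 6 mm down for 0.3 s (value of joint nozzle above 0.006 m), for 0.3 s.
3. the nozzle cap has sprung back up with the shutter still open (value of joint nozzle below 0.001 m and value of joint shutter above 0.045 m), for 0.1 s.
At the end, for the whole second after the job is handed in: The shutter is shut (within 5 mm of its closed stop), the nozzle cap is fully up (within 1 mm), the fingers are off, and the bystanders stand where they were (within 20 mm) (value of joint shutter below 0.005 m and value of joint nozzle below 0.001 m and distance of each of cone_near, cone_a, cone_b, spare_can, mug, tufting_gun from where it was at the start of the episode below 0.02 m); the robot touches nothing.
It fails at once if the nozzle is held down too long: the stem sinks over 5 mm, about 3 s of full press (value of joint stem above 0.005 m).
It fails at once if the nozzle cap is forced: more than 30 N on it (contact force between nozzle and anything else above 30 N).
It fails at once if the lamp bar is bumped (more than 3 N) (contact force between lamp and anything else above 3 N).
It fails at once if a bystander is moved by more than 20 mm (distance of any of cone_near, cone_a, cone_b, spare_can, mug, tufting_gun from where it was at the start of the episode above 0.02 m).
It also fails if it takes over 64 s, if anything falls off the work surface, if the arm or the gripper's body presses on something with over 40 N, if the wrist force passes 120 N, or if a joint passes its speed limit or range.

### The arm

A 6-joint arm with a two-finger parallel gripper is mounted at the origin on the work surface. World frame = base frame: x ahead of the robot, y to its left, z up, the work surface at z = 0. Lengths are in m, angles in rad, forces in N, time in s.
With the tool pointing down it reaches from about 0.35 to 0.85 m from the base axis. Payload 8.1 kg.
Tool frame: the origin (TCP) lies between the finger pads, 19 mm behind the fingertips; this is the grasp point; z points along the fingers, y is the direction in which the jaws open and shut (so a half turn about z gives the same grasp; the last joint's range is limited). The gripper opens to 93 mm and grips with 3 to 60 N. Pads are 15 mm wide; open, the fingers measure 128 mm over their backs; the gripper's body (75 mm by 188 mm) begins 65 mm behind the grasp point.
Start: joints at [-1.318, 0.13, 1.488, -0, 1.523, -0.085], TCP at [0.199, -0.566, 0.237] pointing down, gripper open.
Joint ranges: [-2.96, 2.96], [-0.89, 2.26], [0.02, 2.5], [-1.34, 4.48], [0, 2.73], [-2.66, 2.66]. Speed limits (rad/s): [2.39, 2.39, 2.79, 3.14, 3.14, 3.14].

### API

Orientations are given as a rotation vector (axis times angle).
In Python, from plant import robot, viewer, order gives the robot as it stands.
- The arm moves only by the tool apply_moves, never from a script. Its argument "deltas" is a list of rows, each a list of 3 entries, a list of its own where there are three numbers: the finger opening in mm, from 0 to 93, then the shift along the tool's x, y, z in mm, then the turn about the tool's z in rad. In form: [[grip, [dx, dy, dz], yaw], ...]. A call has 1 to 5 rows; each row shifts and turns the commanded pose from where the row before left it, along the tool's axes as they then stand; what a row does not reach is not made up. A row lasts 1/8 s, in which the tool goes at most 62.5 mm and 10.7 degrees, less where a joint would pass 70% of its speed; a pose out of reach is approached as far as the arm can. A call is refused whole if a number of a shift passes 62.5 or a number of a turn 0.188, either way. A call with a gripper value outside its range is refused whole. The fingers move at their own pace and stop on an object; "grip_force" is the grip in N (left out, the last holds). Time passes only in rows, so rows that do not move let the fingers close. It gives the time, the measured TCP pose, the force and the opening at its end, in the units of the state.
- robot.read_state(): the state, without advancing time (a new reading comes with each control period).
- viewer.read_camera(name): name is "scene" or "top" or "wrist"; returns the picture (420x560x3 uint8, blue, green, red); there is no depth.
- viewer.get_calibration(name): a dict with "fx", "fy", "cx", "cy" (pixels), "distortion" ([k1, k2, p1, p2, k3] as OpenCV has them; the pictures are not rectified), "R" (3x3) and "t" (3): a world point X has camera coordinates R X + t. Camera axes: x right, y down, z forward; pixel columns grow to the right and rows downward; lengths in m; the calibration is good to about 2 mm. A picture is of the moment at which its call begins: read the wrist's pose just before it. get_calibration takes no time and is no camera call; for the wrist camera it gives the pose at the moment of the call.
- order.close_job(): hands the job in, once; it reports no verdict.
The state is a dict: "t": time; "q": joint angles; "dq": joint speeds; "joint_torque": joint torques, N m; "tool_pos": TCP position; "orientation": TCP orientation; "force": force on the tool from outside, world axes, zero at the start; "wrist_torque": the same for the moment, N m; "opening": finger opening in m.
Only numpy, scipy, OpenCV 4.12 (cv2) and the standard library are available. Lean on these libraries where they do the work, as an engineer would, in place of code of your own. Each camera call takes 0.05 s, during which the arm holds its last target. There are 200 camera calls.

## Working session

There is one attempt and no reset: what is moved stays moved. The work goes in short steps, Python scripts to look and compute and a tool call to move; the robot and the scene stay as the last step left them, time stands still between calls to the robot, and variables do not carry over. Pictures are saved under pics/ and viewed, about 8 in all and at most 12, crops included, and the job is handed in when it is done.

Besides the shell and the picture viewer there is one more tool, called after "Call:" as name([rows], argument=value, ...), one row to a line, values as JSON. apply_moves: Moves the arm, as the interface text tells. Its arguments: {"type":"object","properties":{"deltas":{"type":"array"},"grip_force":{"type":"number"}},"required":["deltas"]}

```bash
ls; mkdir -p pics
python3 - <<'E'
from plant import robot, viewer
import cv2,json
s=robot.read_state();print(s)
ims=[]
for n in("scene","top","wrist"):
    c=viewer.get_calibration(n);print(n,{k:(v.tolist() if hasattr(v,'tolist') else v) for k,v in c.items()})
    im=viewer.read_camera(n);cv2.imwrite(f"pics/{n}0.png",im)
E
```

```text
pics
{'t': 0.0, 'q': array([-1.31840700e+00,  1.31171705e-01,  1.48927949e+00,  3.40672884e-06,
        1.52298455e+00, -8.53708967e-02]), 'dq': array([ 0.00044005,  0.00094748, -0.0005035 , -0.00054155, -0.00158667,
        0.0004988 ]), 'joint_torque': array([-7.56266381e-04, -5.59842718e+01, -4.91758382e+01,  7.68185430e-02,
        3.56842065e-02, -1.11015415e-04]), 'tool_pos': array([ 0.19872987, -0.56556768,  0.236381  ]), 'orientation': array([-3.09508837e+00, -5.27725159e-01,  2.36023113e-04]), 'force': array([-0.31334969,  0.28444446, -0.17455751]), 'wrist_torque': array([ 0.01200134, -0.0487172 , -0.00646056]), 'opening': 0.09297882642646514}
scene {'fx': 441.5032206018291, 'fy': 441.5032206018291, 'cx': 281.28394728221457, 'cy': 206.30325046425, 'distortion': [-0.06479515462553619, 0.0, 0.0, 0.0, 0.0], 'R': [[-0.8785581382133633, 0.4776166681414505, -0.004232740545816124], [0.40584953730510653, 0.7418140531893628, -0.5338520989562561], [-0.2518367543634162, -0.4707379619323565, -0.8455672772449697]], 't': [0.5365258004343205, -0.10801641317895845, 1.4932391556989264]}
top 
[... 174 characters left out ...]
9479400226548, -0.9997613178483951, 0.004683369830315594], [-0.9953866315477544, -0.02168392809206923, -0.0934626181877686], [0.09354186418359402, -0.002667320104181106, -0.9956117742616948]], 't': [-0.05622318287998625, 0.5861583900262233, 1.5546529809951894]}
wrist {'fx': 301.820514183202, 'fy': 301.820514183202, 'cx': 276.7309226212848, 'cy': 212.60376649878273, 'distortion': [-0.00936204069578689, 0.0, 0.0, 0.0, 0.0], 'R': [[0.33112646902465204, -0.9435849570646836, -0.0016402172134327335], [-0.9068798742470313, -0.3187249387100482, 0.2756506976772714], [-0.26062262986348045, -0.0897877622258009, -0.9612564707493667]], 't': [-0.599248290550627, -0.03054626334037654, 0.38979061492363926]}
```

```bash
python3 -c "
import cv2
for n in('scene','top'):
    cv2.imwrite(f'pics/{n}0b.png',cv2.resize(cv2.imread(f'pics/{n}0.png'),(800,600),interpolation=cv2.INTER_CUBIC))"
```

```text
(no output)
```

View pics/scene0b.png

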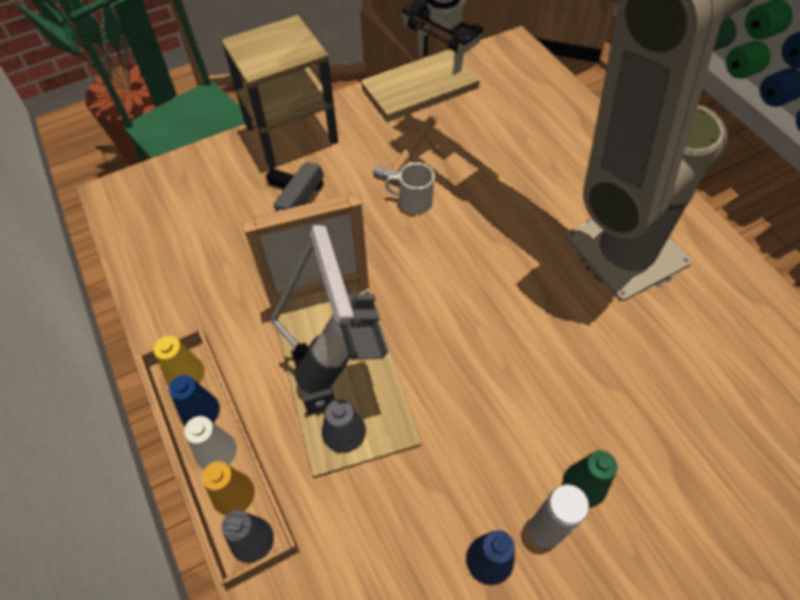

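View pics/top0b.png

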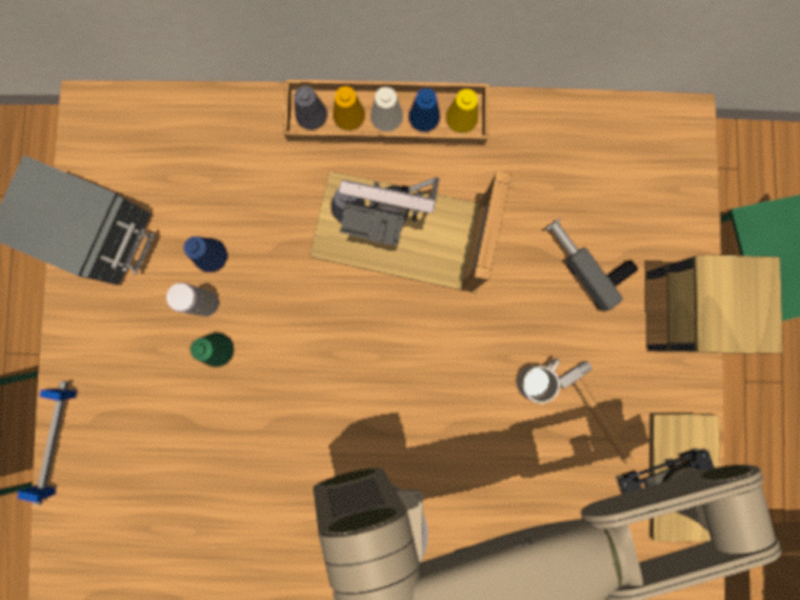

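The overview shows the plywood base at about (312–505, 172–290) in the top view. The lamp bar runs from (340,188) to (435,203), with the grey shutter below it. Next I'll crop closer to measure.

Run:
```python
import cv2,numpy as np
t=cv2.imread('pics/top0.png')[112:212,210:365];s=cv2.imread('pics/scene0.png')[130:340,160:310]
a=cv2.resize(t,(775,500),interpolation=cv2.INTER_CUBIC)
cv2.imwrite('pics/t1.png',a)
cv2.imwrite('pics/s1.png',cv2.resize(s,(428,600),interpolation=cv2.INTER_CUBIC))
```

```text
(no output)
```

View pics/t1.png

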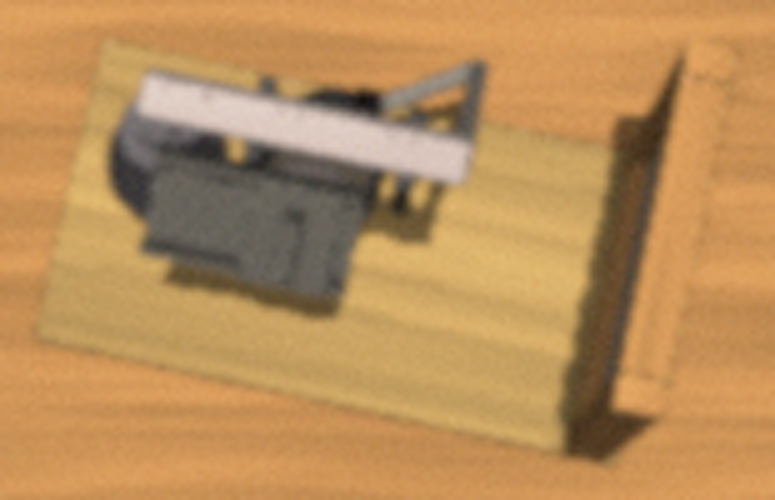

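View pics/s1.png

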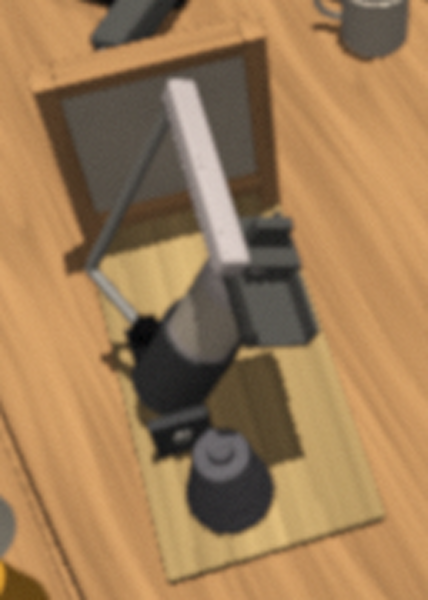

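Call:
apply_moves([
  [93, [0, 0, -60], 0],
  [93, [0, 0, -60], 0],
])

```text
t: 0.4
tool_pos: [0.1987, -0.5653, 0.3574]
orientation: [-3.094, -0.528, 0.0]
force: [-0.1, -1.1, 0.8]
opening: 0.0928
```

```bash
cat > h.py <<'E'
import numpy as np,cv2
from plant import robot,viewer
def ray(c,uv):
    K=np.array([[c['fx'],0,c['cx']],[0,c['fy'],c['cy']],[0,0,1]])
    p=cv2.undistortPoints(np.array([[uv]],float),K,np.array(c['distortion']))[0,0]
    R=np.array(c['R']);t=np.array(c['t']);d=R.T@np.array([p[0],p[1],1]);return -R.T@t,d/np.linalg.norm(d)
def plane(c,uv,z):
    o,d=ray(c,uv);return o+d*(z-o[2])/d[2]
def tri(*rs):
    A=sum(np.eye(3)-np.outer(d,d) for o,d in rs);b=sum((np.eye(3)-np.outer(d,d))@o for o,d in rs)
    p=np.linalg.solve(A,b);return p,[1e3*np.linalg.norm(np.cross(p-o,d)) for o,d in rs]
def proj(c,X):
    K=np.array([[c['fx'],0,c['cx']],[0,c['fy'],c['cy']],[0,0,1]])
    return cv2.projectPoints(np.array(X,float).reshape(-1,1,3),cv2.Rodrigues(np.array(c['R']))[0],np.array(c['t']),K,np.array(c['distortion']))[0][:,0]
def cradle(org,yaw,L):  # station origin xy,yaw -> origin, R (cols x,y,z)
    Rz=cv2.Rodrigues(np.array([0,0,float(yaw)]))[0];c,s=np.cos(L),np.sin(L)
    R=Rz@np.array([[c,0,-s],[0,1,0],[s,0,c]])
    return np.array([*org,0])+Rz@np.array([.06,0,.06]),R
E
python3 - <<'E'
from h import *
np.set_printoptions(precision=4,suppress=True)
T=viewer.get_calibration('top');S=viewer.get_calibration('scene')
tp=lambda x,y:(210+x/5,112+y/5); sp=lambda x,y:(160+x/2.853,130+y/2.857)
A,B,C=[plane(T,tp(*p),.015) for p in((107,42),(37,338),(565,452))]
print('far-left',A,'near-left',B,'near-right?',C, np.linalg.norm(A-B),np.linalg.norm(B-C))
print('scene',plane(S,sp(168,580),.015),plane(S,sp(385,517),.015))
d=B-C;yaw=np.arctan2(-d[0],d[1]);d2=A-B;print('yaw',yaw,np.arctan2(d2[1],d2[0]))
Rz=cv2.Rodrigues(np.array([0,0,float(yaw)]))[0]
mid=(A+B)/2; org=mid+Rz@np.array([0,-.18,0]);print('org',org)
for n,a,b in(('lampL',tp(142,92),sp(228,255)),('lampR',tp(469,160),sp(180,90))):
    p=tri(ray(T,a),ray(S,b));print(n,p, 'station',Rz.T@(p[0]-org))
t=cv2.imread('pics/top0.png');h=cv2.cvtColor(t,cv2.COLOR_BGR2HSV)
E
```

```text
far-left [0.8767 0.1314 0.015 ] near-left [0.6636 0.1735 0.015 ] near-right? [ 0.5915 -0.197   0.015 ] 0.21717878266406915 0.377413334407067
scene [0.8798 0.1398 0.015 ] [0.6675 0.1843 0.015 ]
yaw -0.19215981093520468 -0.1951883591989462
org [ 0.7358 -0.0242  0.015 ]
lampL (array([0.7433, 0.0688, 0.4067]), [np.float64(1.7652751394432569), np.float64(1.7652751394429687)]) station [-0.0103  0.0927  0.3917]
lampR (array([ 0.7102, -0.1047,  0.3899]), [np.float64(2.608409025846908), np.float64(2.6084090258468957)]) station [-0.0097 -0.0839  0.3749]
```

Call:
apply_moves([
  [93, [0, 0, -60], 0],
  [93, [0, 0, -60], 0],
  [93, [0, 0, -60], 0],
  [93, [0, 0, -60], 0],
  [93, [0, 0, -60], 0],
])

```text
t: 1.02
tool_pos: [0.1995, -0.5684, 0.6383]
orientation: [3.093, 0.528, 0.001]
force: [0.1, -0.9, 0.0]
opening: 0.0929
```

Call:
apply_moves([
  [93, [0, 0, -60], 0],
  [93, [0, 0, -60], 0],
  [93, [0, 0, -60], 0],
  [93, [0, 0, -60], 0],
  [93, [0, 0, -60], 0],
])

```text
t: 1.65
tool_pos: [0.1622, -0.4628, 0.7702]
orientation: [2.987, 0.509, 0.029]
force: [0.2, 0.4, 0.7]
opening: 0.093
```

```bash
python3 -c "
from h import *
print(robot.read_state()['q'],robot.read_state()['tool_pos'],cv2.Rodrigues(robot.read_state()['orientation'])[0])"
```

```text
[-1.34765065  0.42462021  0.02304072  0.02412399  2.58182221 -0.09343185] [ 0.16222891 -0.46278151  0.77024574] [[ 9.43507343e-01  3.29254817e-01  3.72177221e-02]
 [ 3.31351612e-01 -9.37519270e-01 -1.06130708e-01]
 [-5.17151857e-05  1.12467255e-01 -9.93655430e-01]]
```

Call:
apply_moves([
  [93, [0, 0, 50], 0],
  [93, [0, 0, 50], 0],
])

```text
t: 1.9
tool_pos: [0.1658, -0.474, 0.7171]
orientation: [2.983, 0.508, 0.03]
force: [0.4, -0.7, -0.0]
opening: 0.0928
```

```bash
python3 -c "
from h import *
s=robot.read_state();print(s['q'],s['tool_pos'],cv2.Rodrigues(s['orientation'])[0])"
```

```text
[-1.34580003  0.16605768  0.51490983  0.0181723   2.34385889 -0.09904679] [ 0.16578795 -0.47397153  0.71712653] [[ 9.43590274e-01  3.28851903e-01  3.86499712e-02]
 [ 3.31115348e-01 -9.37089193e-01 -1.10573373e-01]
 [-1.43793770e-04  1.17133558e-01 -9.93116161e-01]]
```

Call:
apply_moves([
  [93, [47, -33, -4], 0],
  [93, [47, -33, -4], 0],
  [93, [47, -33, -4], 0],
  [93, [47, -33, -4], 0],
  [93, [47, -33, -4], 0],
])

```text
t: 2.52
tool_pos: [0.3332, -0.2379, 0.7175]
orientation: [2.988, 0.509, 0.029]
force: [0.5, -1.0, -0.3]
opening: 0.0928
```

Call:
apply_moves([
  [93, [47, -33, -4], 0],
  [93, [47, -33, -4], 0],
  [93, [47, -33, -4], 0],
  [93, [47, -33, -4], 0],
  [93, [47, -33, -4], 0],
])

```text
t: 3.15
tool_pos: [0.4998, -0.0031, 0.7192]
orientation: [2.988, 0.509, 0.03]
force: [1.2, -0.0, -0.1]
opening: 0.093
```

Call:
apply_moves([
  [93, [0, 0, 0], -0.18],
  [93, [0, 0, 0], -0.18],
  [93, [0, 0, 0], -0.18],
  [93, [0, 0, 0], -0.18],
  [93, [0, 0, 0], -0.18],
])

```text
t: 3.78
tool_pos: [0.4994, -0.0049, 0.719]
orientation: [2.466, 1.767, -0.047]
force: [1.3, 0.0, -0.2]
opening: 0.0929
```

```bash
cat > st.py <<'E'
from h import *
np.set_printoptions(precision=4,suppress=True)
s=robot.read_state();R=cv2.Rodrigues(s['orientation'])[0]
print(s['t'],'q',s['q'],'p',s['tool_pos'],'F',s['force']);print('tool y',R[:,1],'heading',np.arctan2(R[1,1],R[0,1]),'tool z',R[:,2])
E
python3 st.py
```

```text
3.775 q [-0.0378  0.2712  0.383  -0.1614  2.4397  0.1635] p [ 0.4994 -0.0049  0.719 ] F [ 1.3382  0.0367 -0.2201]
tool y [ 0.9457 -0.3177  0.0689] heading -0.32408146529423315 tool z [ 0.0371 -0.1052 -0.9938]
```

Call:
apply_moves([
  [93, [0, 0, -60], -0.18],
  [93, [0, 0, -60], -0.18],
  [93, [0, 0, -60], -0.18],
  [93, [0, 0, -60], -0.18],
  [93, [0, 0, -60], -0.18],
])

```text
t: 4.4
tool_pos: [0.3699, 0.015, 0.8205]
orientation: [1.521, 2.615, -0.069]
force: [-0.5, -0.1, -0.4]
opening: 0.0929
```

Call:
apply_moves([
  [93, [0, 0, -60], -0.18],
  [93, [0, 0, -60], -0.18],
  [93, [0, 0, -60], -0.18],
  [93, [0, 0, -60], -0.18],
  [93, [0, 0, -60], -0.08],
])

```text
t: 5.03
tool_pos: [0.2828, 0.0296, 0.8715]
orientation: [0.36, 2.875, -0.136]
force: [0.1, 0.5, 1.0]
opening: 0.0929
```

```bash
python3 st.py
```

```text
5.025 q [ 0.1066  0.1472  0.0231 -0.3709  2.7311 -1.5729] p [0.2828 0.0296 0.8715] F [0.0619 0.5365 1.0463]
tool y [ 0.254   0.9652 -0.0619] heading 1.3135223056812984 tool z [ 0.2254 -0.1213 -0.9667]
```

Call:
apply_moves([
  [93, [-55, 21, 13], 0],
  [93, [-55, 21, 13], 0],
  [93, [-55, 21, 13], 0],
  [93, [-55, 21, 13], 0],
  [93, [-55, 21, 13], 0],
])

```text
t: 5.65
tool_pos: [0.4041, 0.0466, 0.7932]
orientation: [0.4, 3.088, -0.084]
force: [0.5, 0.2, -0.2]
opening: 0.0931
```

```bash
python3 st.py
```

```text
5.65 q [ 0.0394  0.3664  0.0234 -0.1444  2.7309 -1.4065] p [0.4041 0.0466 0.7932] F [ 0.5439  0.2083 -0.2027]
tool y [ 0.2555  0.9655 -0.0499] heading 1.3121200774379436 tool z [ 0.0193 -0.0567 -0.9982]
```

Call:
apply_moves([
  [93, [25, -18, -50], 0],
  [93, [25, -18, -50], 0],
  [93, [25, -12, -50], 0],
  [93, [25, -10, -50], 0],
  [93, [25, -10, -50], 0],
])

```text
t: 6.28
tool_pos: [0.283, 0.0235, 0.8728]
orientation: [0.366, 2.869, -0.113]
force: [-0.2, 1.3, 0.1]
opening: 0.0929
```

```bash
python3 st.py
```

```text
6.275 q [ 0.0537  0.1406  0.0231 -0.3042  2.731  -1.5578] p [0.283  0.0235 0.8728] F [-0.1599  1.2544  0.11  ]
tool y [ 0.2561  0.9656 -0.0455] heading 1.3115118437654452 tool z [ 0.2324 -0.1072 -0.9667]
```

Call:
apply_moves([
  [93, [16, -8, -55], 0],
  [93, [16, -8, -55], 0],
  [93, [16, -8, -55], 0],
  [93, [16, -8, -55], 0],
  [93, [16, -8, -55], 0],
])

```text
t: 6.9
tool_pos: [0.1489, 0.0324, 0.909]
orientation: [0.346, 2.729, -0.148]
force: [-0.8, -0.1, 0.4]
opening: 0.0931
```

```bash
python3 st.py
```

```text
6.9 q [ 0.7285 -0.0023  0.0227 -1.0805  2.7314 -1.6669] p [0.1489 0.0324 0.909 ] F [-0.8427 -0.103   0.3962]
tool y [ 0.2599  0.9641 -0.0554] heading 1.307494037680235 tool z [ 0.3603 -0.15   -0.9207]
```

Call:
apply_moves([
  [93, [-7, 6, 47], 0],
  [93, [-7, 6, 47], 0],
  [93, [-7, 6, 47], 0],
  [93, [-7, 6, 47], 0],
  [93, [-7, 6, 47], 0],
])

```text
t: 7.52
tool_pos: [0.2604, 0.0095, 0.7463]
orientation: [0.338, 2.716, -0.185]
force: [0.3, 0.6, 1.2]
opening: 0.0934
```

Call:
apply_moves([
  [93, [-7, 6, 47], 0],
  [93, [-7, 6, 47], 0],
  [93, [-7, 6, 47], 0],
  [93, [-7, 6, 47], 0],
  [93, [0, 0, 0], 0],
])

```text
t: 8.15
tool_pos: [0.3608, -0.0064, 0.5809]
orientation: [0.337, 2.724, -0.188]
force: [-0.8, 0.4, 0.1]
opening: 0.0929
```

```bash
python3 st.py; python3 -c "
from h import *
import pickle
c=viewer.get_calibration('wrist');im=viewer.read_camera('wrist');pickle.dump((c,robot.read_state()),open('w1.pkl','wb'));cv2.imwrite('pics/w1.png',im);cv2.imwrite('pics/w1b.png',cv2.resize(im,(800,600),interpolation=cv2.INTER_CUBIC))
print(-np.array(c['R']).T@c['t'])"
```

```text
8.15 q [ 0.0254 -0.6827  1.5631 -0.197   1.8851 -1.3957] p [ 0.3608 -0.0064  0.5809] F [-0.8272  0.3947  0.1315]
tool y [ 0.2598  0.962  -0.0838] heading 1.307069902440502 tool z [ 0.3602 -0.1771 -0.9159]
[0.23984552 0.03582971 0.68397933]
```

View pics/w1b.png

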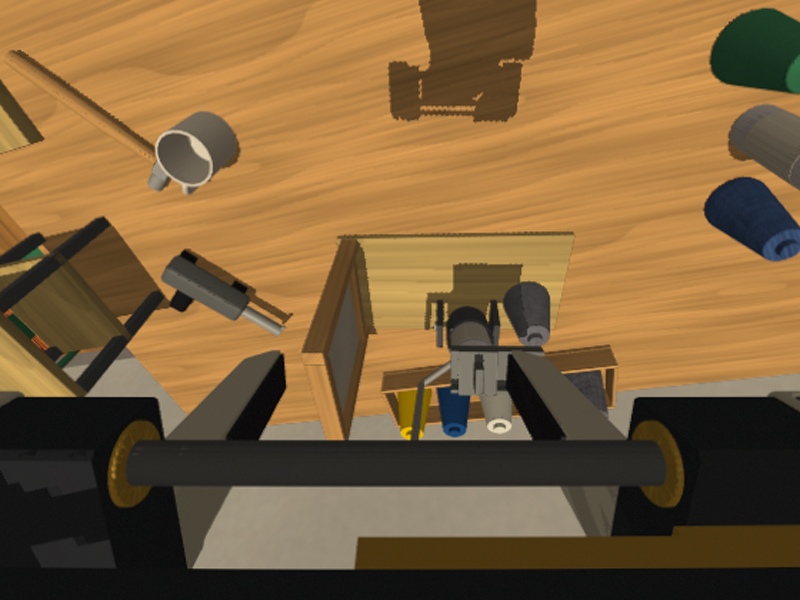

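Call:
apply_moves([
  [93, [-25, 19, 36], 0],
  [93, [-25, 19, 36], 0],
  [93, [-25, 19, 36], 0],
  [93, [-25, 19, 36], 0],
  [93, [0, 0, 0], -0.07],
])

```text
t: 8.82
tool_pos: [0.5238, 0.0215, 0.4865]
orientation: [0.239, 2.734, -0.207]
force: [-0.7, 0.4, 0.4]
opening: 0.0928
```

```bash
python3 st.py; python3 -c "
from h import *
import pickle
c=viewer.get_calibration('wrist');im=viewer.read_camera('wrist');pickle.dump((c,robot.read_state()),open('w2.pkl','wb'));cv2.imwrite('pics/w2.png',im);cv2.imwrite('pics/w2b.png',cv2.resize(im,(800,600),interpolation=cv2.INTER_CUBIC))
print(-np.array(c['R']).T@c['t'])
c1,s=pickle.load(open('w1.pkl','rb'))
print(plane(c1,(238,166),.015),plane(c1,(402.5,163),.015))
s=robot.read_state();R=cv2.Rodrigues(s['orientation'])[0];print(1.4286*proj(c,[s['tool_pos']+a*R[:,2] for a in(0,.019,.2)]))
"
```

```text
8.825 q [ 0.0851 -0.3789  1.5598 -0.2086  1.596  -1.3555] p [0.5238 0.0215 0.4865] F [-0.706   0.3761  0.4179]
tool y [ 0.1943  0.9747 -0.1109] heading 1.37398741609008 tool z [ 0.3647 -0.1767 -0.9142]
[0.40097605 0.05828318 0.58946248]
[ 0.5856453 -0.2196937  0.015    ] [0.66459886 0.18206081 0.015     ]
[[392.47317356 396.59488681]
 [392.7737391  374.36188054]
 [394.07201688 278.39561599]]
```

View pics/w2b.png

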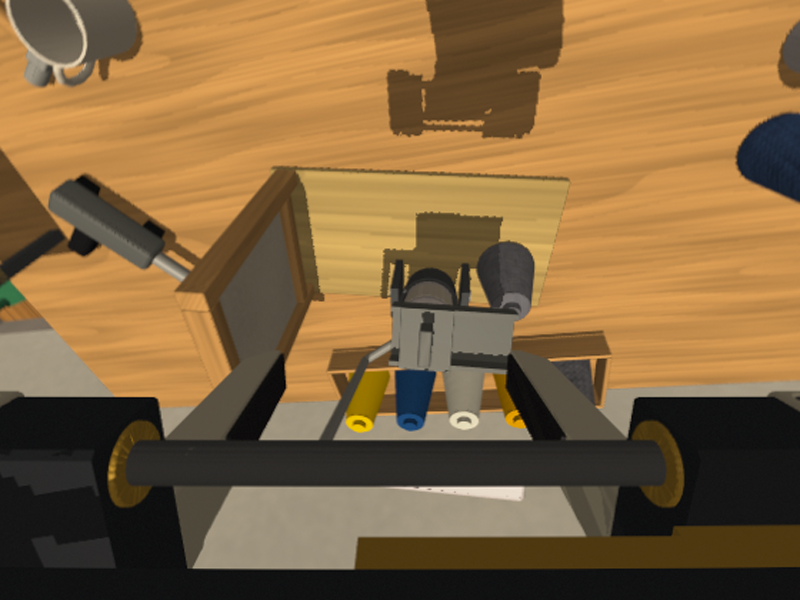

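The close view shows the tab as a vertical bar at about (420–432, 312–368). The plate spans x 392–452, and the head and rails run on to x≈516. The lamp end is at (523,500), behind the gripper bar. I'll zoom in on this.

```bash
python3 -c "
import cv2
im=cv2.imread('pics/w2.png')[180:270,255:375];cv2.imwrite('pics/w2c.png',cv2.convertScaleAbs(cv2.resize(im,None,fx=6.5,fy=6.5,interpolation=cv2.INTER_CUBIC),alpha=1.5,beta=10))"
```

```text
(no output)
```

View pics/w2c.png

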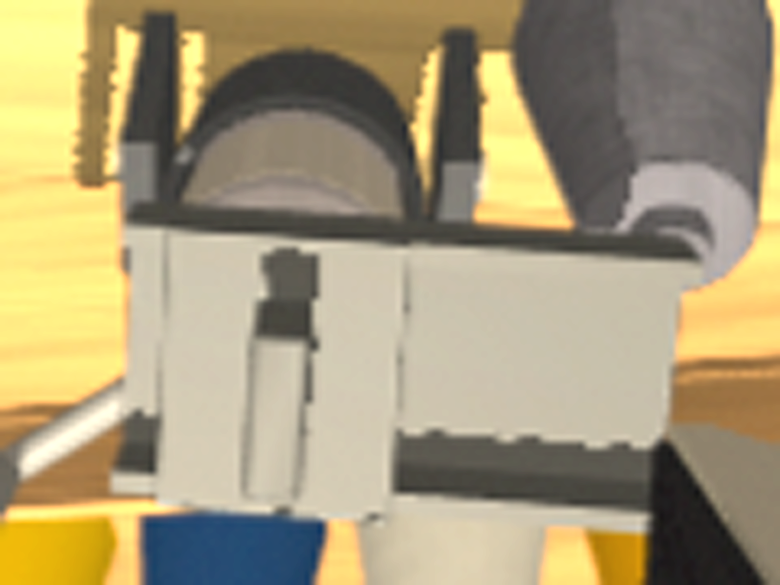

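```bash
cat > pnp.py <<'E'
from h import *
import pickle
np.set_printoptions(precision=4,suppress=True)
c,s=pickle.load(open('w2.pkl','rb'))
from scipy.optimize import least_squares
cr=[(253,335),(303,335),(297,497),(245,495),(162,228),(407,243),(378,515),(158,500),(697,260),(130,224)]
def obj(j): return np.array([(-18,-6,0),(-18,6,0),(18,6,0),(18,-6,0),(-32,-26,-29),(-32,26,-29),(32,26,-29),(32,-26,-29),(-31,90-j,-34),(-31,-35-j,-34)])/1e3
uv=np.array([(255+x/6.5,180+y/6.5) for x,y in cr])
co=[(1.0*a/1.42857,b/1.42857) for a,b in((273,168),(569,181))]
print('corners w2',[plane(c,p,.015) for p in co])
# params: station x,y,yaw,L,s,j
def pts(p):
    o,R=cradle(p[:2],p[2],p[3]); return o,R
def f(p):
    o,R=pts(p); j=p[5]*1e3
    X=o+(obj(j)+np.array([0,p[5],.252+p[4]]))@R.T
    r=(proj(c,X)-uv).ravel()
    Rz=cv2.Rodrigues(np.array([0,0,p[2]]))[0]
    q=np.array([*p[:2],.0])+np.array([[-.11,.18,.015]])@Rz.T
    return np.r_[r,(proj(c,q)-np.array(co[1])).ravel(),(p[2]+.194)/.006]
r=least_squares(f,[.736,-.02,-.193,.46,.015,0],loss='soft_l1')
p=r.x;o,R=pts(p);print('org',p[:2],'yaw',p[2],'L',np.degrees(p[3]),'s,j mm',p[4:]*1e3);print(f(p))
J=np.linalg.inv(r.jac.T@r.jac);print('sig',np.sqrt(np.diag(J)))
pickle.dump(p,open('pose.pkl','wb'))
print('tabtop',o+R@[0,p[5],.252+p[4]],'nozz',o+R@[0,0,.215+p[4]],'z',R[:,2],'y',R[:,1])
T=viewer.get_calibration('top')
for y in(-.09,.09):
  print('lamp end pred top px(crop)',(proj(T,o+R@[.088,y,.346])-[210,112])*5, 'wrist',proj(c,o+R@[.088,y,.346])*1.4286)
E
python3 pnp.py
```

```text
corners w2 [array([ 0.587 , -0.2228,  0.015 ]), array([0.6672, 0.1794, 0.015 ])]
org [ 0.7415 -0.0151] yaw -0.19235284300650596 L 25.976055474287612 s,j mm [10.6514  0.6915]
[-0.5732 -0.5101  0.62    0.125  -0.1222  0.2458 -0.8253 -0.1318  1.0794
 -0.0697 -0.3103  0.0574  0.8873  0.2462 -0.3395 -0.225  -0.401   0.2741
 -0.3348 -0.0293  1.7831  0.1614  0.2745]
sig [0.0022 0.0012 0.0058 0.0101 0.0049 0.0013]
tabtop [ 0.6877 -0.0039  0.2961] nozz [ 0.7034 -0.0077  0.2629] z [-0.4299  0.0837  0.899 ] y [0.1912 0.9816 0.    ]
lamp end pred top px(crop) [[461.6081 152.3278]] wrist [[305.693  472.7844]]
lamp end pred top px(crop) [[130.6668  81.7334]] wrist [[525.7083 495.3852]]
```

Call:
apply_moves([
  [93, [-39, 14, 45], 0],
  [93, [-39, 14, 45], 0],
  [70, [0, 0, 45], 0],
  [60, [0, 0, 45], 0],
  [50, [0, 0, 20], 0],
])

```text
t: 9.5
tool_pos: [0.6728, 0.0018, 0.3323]
orientation: [0.243, 2.731, -0.206]
force: [-0.1, 1.2, 0.1]
opening: 0.0677
```

```bash
cat > rel.py <<'E'
from h import *
import pickle,sys
np.set_printoptions(precision=1,suppress=True)
p=pickle.load(open('pose.pkl','rb'));o,R=cradle(p[:2],p[2],p[3])
s=robot.read_state();T=cv2.Rodrigues(s['orientation'])[0]
print('t',s['t'],'tcp in cradle mm',1e3*R.T@(s['tool_pos']-o),'tip',1e3*R.T@(s['tool_pos']+.019*T[:,2]-o),'F cradle',R.T@s['force'],'F',s['force'],'open',s['opening']*1e3)
np.set_printoptions(precision=3,suppress=True)
print('tool axes in cradle (cols)\n',R.T@T,'q',s['q'])
if len(sys.argv)>1:
    c=viewer.get_calibration('wrist');im=viewer.read_camera('wrist');n=sys.argv[1];pickle.dump((c,s),open(n+'.pkl','wb'));cv2.imwrite(f'pics/{n}.png',im);cv2.imwrite(f'pics/{n}b.png',cv2.resize(im[120:400,140:420],(700,700*280//280))[:600])
E
python3 rel.py w3
```

```text
t 9.5 tcp in cradle mm [  1.8   3.4 302.1] tip [  0.9   1.4 283.2] F cradle [-0.3  1.1  0.2] F [-0.1  1.2  0.1] open 67.74932546913733
tool axes in cradle (cols)
 [[-0.998 -0.041 -0.046]
 [-0.036  0.994 -0.104]
 [ 0.05  -0.102 -0.994]] q [ 0.026 -0.036  1.545 -0.197  1.261 -1.343]
```

View pics/w3b.png

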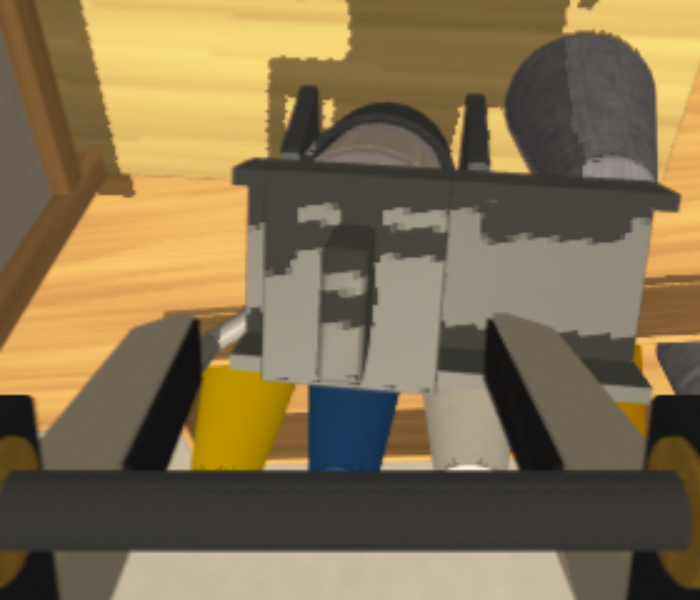

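```bash
sed -e "s/w2.pkl/w3.pkl/" -e "s/^cr=.*/cr=[(321,381),(365,384),(265,168),(449,183),(434,391),(264,380),(678,193),(234,167)]/" -e "s#255+x/6.5,180+y/6.5#140+x/2.5,120+y/2.5#" -e "s/(-18,-6,0),(-18,6,0),(18,6,0),(18,-6,0)/(18,-6,0),(18,6,0)/" -e "/^co=/d;/corners w2/d" -e "s/(proj(c,q)-np.array(co\[1\])).ravel()/(p[3]-.4534)\/.01/" -e "s/'pose.pkl'/'pose2.pkl'/" pnp.py > pnp3.py; python3 pnp3.py
```

```text
org [ 0.7382 -0.0151] yaw -0.19263468777796205 L 25.918635930962804 s,j mm [16.8082  1.5162]
[-1.466  -0.0504 -0.634   0.2534  0.7525  0.431   1.0123 -1.3783  0.5561
  0.451  -0.3279 -0.779  -0.2697  0.0615  0.2738  0.3688 -0.1034  0.2276]
sig [0.0025 0.0007 0.0049 0.0093 0.0017 0.0007]
tabtop [ 0.6821 -0.0026  0.3018] nozz [ 0.6976 -0.0072  0.2685] z [-0.429   0.0837  0.8994] y [0.1914 0.9815 0.    ]
lamp end pred top px(crop) [[461.7167 157.8879]] wrist [[ 95.1662 653.7521]]
lamp end pred top px(crop) [[130.6843  87.1571]] wrist [[649.1069 734.1457]]
```

Call:
apply_moves([
  [50, [0, 0, 17], 0],
  [40, [0, 0, 16], 0],
  [25, [0, 0, 0], 0],
  [8, [0, 0, 0], 0],
  [8, [0, 0, 0], 0],
], grip_force=10)

```text
t: 10.18
tool_pos: [0.6846, -0.0039, 0.3034]
orientation: [0.242, 2.73, -0.206]
force: [-0.2, 1.0, 0.2]
opening: 0.0145
```

Call:
apply_moves([
  [8, [0, 0, 0], 0],
])

```text
t: 10.3
tool_pos: [0.6847, -0.0037, 0.3034]
orientation: [0.242, 2.729, -0.205]
force: [-0.4, 0.5, 1.4]
opening: 0.0143
```

```bash
cp pose2.pkl pose.pkl; python3 rel.py
```

```text
t 10.3 tcp in cradle mm [  3.2   0.9 269.1] tip [  2.4  -1.  250.2] F cradle [0.2 0.4 1.4] F [-0.4  0.5  1.4] open 14.298652076982869
tool axes in cradle (cols)
 [[-0.998 -0.042 -0.043]
 [-0.037  0.994 -0.103]
 [ 0.047 -0.101 -0.994]] q [ 0.015 -0.002  1.563 -0.196  1.205 -1.344]
```

Call:
apply_moves([
  [8, [0, 6, -0.6], 0],
  [8, [-0.5, 12, -1.2], 0],
  [8, [-0.5, 12, -1.2], 0],
  [8, [-0.5, 12, -1.2], 0],
  [8, [-0.4, 10, -1.1], 0],
])

```text
t: 10.92
tool_pos: [0.6948, 0.0474, 0.3033]
orientation: [0.242, 2.729, -0.207]
force: [-1.2, -4.2, 3.4]
opening: 0.0141
```

Call:
apply_moves([
  [8, [0, 3, -0.3], 0],
  [8, [0, 2, -0.2], 0],
  [8, [0, 2, -0.2], 0],
  [8, [0, 0, 0], 0],
])

```text
t: 11.42
tool_pos: [0.6961, 0.0543, 0.3032]
orientation: [0.242, 2.729, -0.205]
force: [-0.4, -2.8, 4.0]
opening: 0.0137
```

```bash
python3 rel.py
```

```text
t 11.425 tcp in cradle mm [  3.3  60.  268.9] tip [  2.4  58.1 250. ] F cradle [ 1.9 -2.8  3.5] F [-0.4 -2.8  4. ] open 13.720908448217928
tool axes in cradle (cols)
 [[-0.998 -0.042 -0.043]
 [-0.037  0.994 -0.103]
 [ 0.047 -0.101 -0.994]] q [ 0.117  0.053  1.508 -0.234  1.227 -1.238]
```

Call:
apply_moves([
  [8, [0, 2, -0.2], 0],
  [8, [0, 2, -0.2], 0],
  [8, [0, 0, 0], 0],
])

```text
t: 11.8
tool_pos: [0.6963, 0.0552, 0.3032]
orientation: [0.244, 2.729, -0.212]
force: [-3.9, -13.7, 6.9]
opening: 0.0142
```

Call:
apply_moves([
  [14, [0, -1.5, 0.2], 0],
  [40, [0, 0, 0], 0],
  [40, [0, 0, -20], 0],
  [40, [0, 0, -25], 0],
  [20, [2, -30, 3], 0],
])

```text
t: 12.42
tool_pos: [0.6735, 0.0381, 0.3473]
orientation: [0.237, 2.726, -0.202]
force: [-0.1, 0.2, 0.4]
opening: 0.0337
```

Call:
apply_moves([
  [5, [2, -29.5, 3], 0],
  [0, [0, 0, 0], 0],
  [0, [0, 0, 10], 0],
  [0, [0, 0, 10], 0],
  [0, [0, 0, 0], 0],
])

```text
t: 13.05
tool_pos: [0.6734, 0.0034, 0.3223]
orientation: [0.241, 2.734, -0.206]
force: [0.2, -0.5, 0.2]
opening: 0.0005
```

```bash
python3 rel.py w4
```

```text
t 13.05 tcp in cradle mm [  0.3   5.8 291.4] tip [ -0.6   3.8 272.6] F cradle [ 0.4 -0.5  0. ] F [ 0.2 -0.5  0.2] open 0.49602088214134393
tool axes in cradle (cols)
 [[-0.998 -0.043 -0.047]
 [-0.038  0.994 -0.103]
 [ 0.051 -0.101 -0.994]] q [ 0.028 -0.031  1.557 -0.198  1.247 -1.339]
```

View pics/w4b.png

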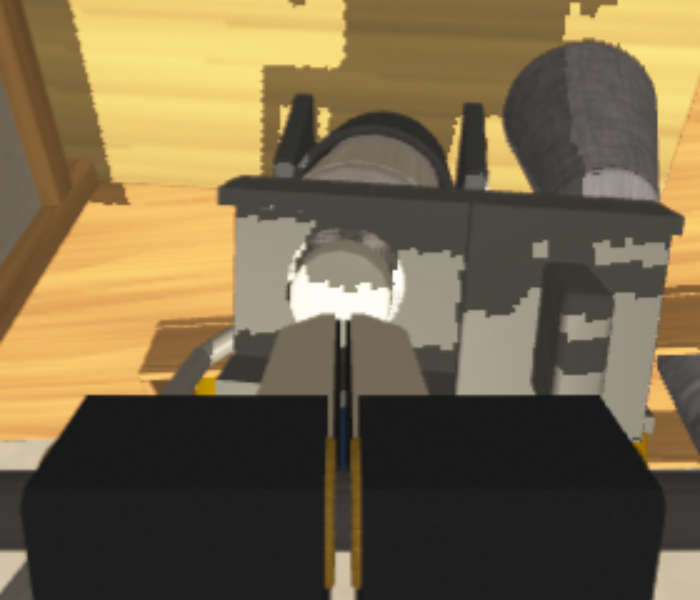

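Run:
```python
from h import *
import pickle
np.set_printoptions(precision=0,suppress=True)
p=pickle.load(open('pose.pkl','rb'));o,R=cradle(p[:2],p[2],p[3]);c,s=pickle.load(open('w4.pkl','rb'));T=cv2.Rodrigues(s['orientation'])[0]
V=lambda X:(proj(c,X)-[140,120])*2.5
a=np.linspace(0,2*np.pi,9)[:-1]
for sm in(.011,.017): print(sm,'cap rim',V([o+R@[.015*np.cos(t),.015*np.sin(t),.215+sm] for t in a]).tolist())
print('tip axis',V([s['tool_pos']+(.019+d)*T[:,2] for d in(0,.02,.04)]).tolist())
im=cv2.imread('pics/w4.png');g=cv2.cvtColor(im,cv2.COLOR_BGR2HSV)
m=(im.min(2)>215).astype(np.uint8);n,l,st,ce=cv2.connectedComponentsWithStats(m);i=1+np.argmax(st[1:,4]);print((st[i][:2]-[140,120])*2.5,st[i][2:]*2.5)
```

```text
0.011 cap rim [[340.87161537235914, 338.9599468599498], [376.62171368296185, 327.94785654347163], [393.3334987404058, 295.34631502700364], [380.4832544067952, 259.8564602698608], [345.2072562321979, 242.9741816592646], [308.92906107038044, 254.979216729393], [293.26806876374036, 288.1199911969893], [306.646616101154, 322.6170239831732]]
0.017 cap rim [[338.79175318544924, 346.3634707963756], [375.4647289177345, 335.1277082276763], [392.60756964114125, 301.7512045080581], [379.4043527525608, 265.36716844087834], [343.1768695184063, 248.03192566263186], [305.9478502709494, 260.3119871044257], [289.91298245610847, 294.25696103944233], [303.67247255997074, 329.5968350471903]]
tip axis [[339.51066236634676, 349.867310133318], [339.71914000944946, 317.3480739690601], [339.8908990028619, 290.5627264720056]]
[288. 265.] [ 115.   55. 1370.]
```

Call:
apply_moves([
  [0, [0, 0, 12], 0],
  [0, [0, 0, 12], 0],
  [0, [0, 0, 6], 0],
  [0, [0, 0, 0], 0],
])

```text
t: 13.6
tool_pos: [0.6846, -0.0027, 0.2961]
orientation: [0.242, 2.732, -0.206]
force: [0.2, -0.2, 0.0]
opening: 0.0006
```

Call:
apply_moves([
  [0, [0, 0, 3], 0],
  [0, [0, 0, 0], 0],
])

```text
t: 13.85
tool_pos: [0.686, -0.0031, 0.2947]
orientation: [0.242, 2.73, -0.206]
force: [0.1, -0.2, 0.2]
opening: 0.0007
```

Call:
apply_moves([
  [0, [0, 0, 3], 0],
  [0, [0, 0, 0], 0],
])

```text
t: 14.1
tool_pos: [0.6873, -0.0036, 0.2921]
orientation: [0.241, 2.73, -0.206]
force: [0.3, 0.2, 0.3]
opening: 0.0003
```

```bash
python3 rel.py
```

```text
t 14.1 tcp in cradle mm [  0.5   1.6 257.8] tip [ -0.3  -0.4 238.9] F cradle [0.3 0.3 0.2] F [0.3 0.2 0.3] open 0.26281063822347045
tool axes in cradle (cols)
 [[-0.998 -0.042 -0.043]
 [-0.037  0.994 -0.103]
 [ 0.047 -0.101 -0.994]] q [ 0.015  0.009  1.573 -0.198  1.186 -1.339]
```

Call:
apply_moves([
  [0, [0, 0, 2], 0],
  [0, [0, 0, 0], 0],
])

```text
t: 14.35
tool_pos: [0.688, -0.0038, 0.2905]
orientation: [0.241, 2.729, -0.205]
force: [-1.0, 0.2, 3.9]
opening: 0.0008
```

Call:
apply_moves([
  [0, [0, 0, 2], 0],
  [0, [0, 0, 0], 0],
])

```text
t: 14.6
tool_pos: [0.6888, -0.0041, 0.2887]
orientation: [0.241, 2.729, -0.205]
force: [-1.8, 2.7, 4.2]
opening: 0.0005
```

Call:
apply_moves([
  [0, [0, 0, 1.5], 0],
  [0, [0, 0, 0], 0],
])

```text
t: 14.85
tool_pos: [0.6895, -0.0042, 0.2874]
orientation: [0.241, 2.729, -0.205]
force: [-1.4, 2.8, 5.5]
opening: 0.0004
```

Call:
apply_moves([
  [0, [0, 0, 3.8], 0],
  [0, [0, 0, 0.3], 0],
  [0, [0, 0, 0.3], 0],
  [0, [0, 0, 0.3], 0],
])

```text
t: 15.35
tool_pos: [0.6913, -0.0047, 0.2837]
orientation: [0.241, 2.728, -0.204]
force: [-3.1, 4.9, 6.8]
opening: 0.0005
```

```bash
python3 rel.py
```

```text
t 15.35 tcp in cradle mm [  0.6   1.3 248.4] tip [ -0.2  -0.7 229.5] F cradle [-0.6  4.2  7.9] F [-3.1  4.9  6.8] open 0.5173816797867112
tool axes in cradle (cols)
 [[-0.998 -0.042 -0.042]
 [-0.037  0.994 -0.102]
 [ 0.046 -0.1   -0.994]] q [ 0.013  0.021  1.576 -0.197  1.169 -1.339]
```

Call:
apply_moves([
  [0, [0, 0, 1.6], 0],
  [0, [0, 0, 0.3], 0],
  [0, [0, 0, 0.3], 0],
  [0, [0, 0, 0.3], 0],
])

```text
t: 15.85
tool_pos: [0.6923, -0.0049, 0.2817]
orientation: [0.241, 2.728, -0.204]
force: [-2.8, 5.3, 8.8]
opening: 0.0006
```

```bash
python3 rel.py
```

```text
t 15.85 tcp in cradle mm [  0.6   1.2 246.2] tip [ -0.2  -0.7 227.3] F cradle [0.5 4.7 9.6] F [-2.8  5.3  8.8] open 0.5768112518357412
tool axes in cradle (cols)
 [[-0.998 -0.042 -0.042]
 [-0.038  0.994 -0.101]
 [ 0.046 -0.1   -0.994]] q [ 0.012  0.024  1.577 -0.197  1.165 -1.339]
```

Call:
apply_moves([
  [0, [0, 0, -15], 0],
  [0, [0, 0, -22], 0],
  [0, [0, 0, -23], 0],
  [0, [0, 0, 0], 0],
  [0, [0, 0, 0], 0],
])

```text
t: 16.48
tool_pos: [0.6694, 0.0047, 0.3342]
orientation: [0.242, 2.731, -0.206]
force: [-0.1, 0.4, -1.4]
opening: 0.0004
```

```bash
python3 rel.py
```

```text
t 16.475 tcp in cradle mm [  1.8   6.3 304. ] tip [  0.9   4.3 285.2] F cradle [-0.8  0.4 -1.2] F [-0.1  0.4 -1.4] open 0.35030489655633273
tool axes in cradle (cols)
 [[-0.998 -0.042 -0.045]
 [-0.037  0.994 -0.103]
 [ 0.049 -0.101 -0.994]] q [ 0.031 -0.045  1.55  -0.199  1.266 -1.339]
```

Call:
apply_moves([
  [20, [-1, 29, -3], 0],
  [45, [-1, 29, -3], 0],
  [45, [0, 0, 0], 0],
  [45, [0, 0, 0], 0],
])

```text
t: 16.98
tool_pos: [0.6804, 0.0616, 0.3335]
orientation: [0.241, 2.732, -0.207]
force: [-0.4, -0.9, 1.3]
opening: 0.0356
```

```bash
python3 rel.py w5
```

```text
t 16.975 tcp in cradle mm [  1.3  64.2 303.5] tip [  0.4  62.2 284.6] F cradle [ 0.4 -0.9  1.3] F [-0.4 -0.9  1.3] open 35.621504038864806
tool axes in cradle (cols)
 [[-0.998 -0.043 -0.046]
 [-0.038  0.994 -0.104]
 [ 0.05  -0.102 -0.994]] q [ 0.133  0.013  1.494 -0.236  1.287 -1.235]
```

View pics/w5b.png

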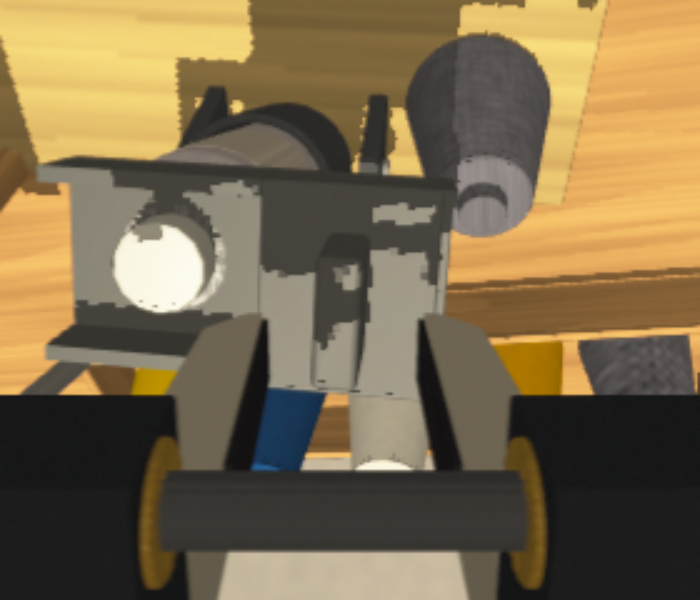

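The cap is up at (160,265), the shutter is open, and the tab is centred between the fingers at (340,320). Next I'll grip the tab and close it.

Call:
apply_moves([
  [45, [0, 0, 18], 0],
  [40, [0, 0, 16], 0],
  [20, [0, 0, 0], 0],
  [8, [0, 0, 0], 0],
  [8, [0, 0, 0], 0],
], grip_force=10)

```text
t: 17.65
tool_pos: [0.6931, 0.0557, 0.304]
orientation: [0.242, 2.73, -0.207]
force: [-1.1, -6.9, 0.2]
opening: 0.0145
```

Call:
apply_moves([
  [8, [0.2, -6, 0.6], 0],
  [8, [0.5, -12, 1.2], 0],
  [8, [0.5, -12, 1.2], 0],
  [8, [0.5, -12, 1.2], 0],
  [8, [0.4, -10, 1.1], 0],
])

```text
t: 18.27
tool_pos: [0.683, 0.005, 0.304]
orientation: [0.241, 2.73, -0.204]
force: [1.8, 4.8, -1.5]
opening: 0.0138
```

```bash
python3 rel.py
```

```text
t 18.275 tcp in cradle mm [  0.5   9.2 271.1] tip [ -0.4   7.3 252.2] F cradle [ 0.1  5.  -1.7] F [ 1.8  4.8 -1.5] open 13.75075807416531
tool axes in cradle (cols)
 [[-0.998 -0.042 -0.044]
 [-0.037  0.994 -0.102]
 [ 0.048 -0.1   -0.994]] q [ 0.03  -0.004  1.564 -0.201  1.21  -1.329]
```

Call:
apply_moves([
  [8, [0.2, -4, 0.4], 0],
  [8, [0, -3, 0.3], 0],
  [8, [0, -2, 0.2], 0],
  [8, [0, -1, 0.1], 0],
  [8, [0, 0, 0], 0],
])

```text
t: 18.9
tool_pos: [0.6812, -0.0042, 0.304]
orientation: [0.241, 2.73, -0.204]
force: [-0.7, 6.9, 0.2]
opening: 0.0139
```

```bash
python3 rel.py
```

```text
t 18.9 tcp in cradle mm [  0.5  -0.2 271.1] tip [ -0.3  -2.1 252.2] F cradle [-1.7  6.6  1.1] F [-0.7  6.9  0.2] open 13.922142028204604
tool axes in cradle (cols)
 [[-0.998 -0.042 -0.044]
 [-0.038  0.994 -0.102]
 [ 0.048 -0.1   -0.994]] q [ 0.014 -0.011  1.571 -0.194  1.207 -1.346]
```

Call:
apply_moves([
  [8, [0, -1.5, 0.1], 0],
  [8, [0, -1.5, 0.1], 0],
  [8, [0, 0, 0], 0],
])

```text
t: 19.27
tool_pos: [0.6811, -0.0048, 0.3041]
orientation: [0.239, 2.73, -0.199]
force: [1.9, 16.0, -1.6]
opening: 0.0138
```

Call:
apply_moves([
  [14, [0, 2, -0.2], 0],
  [40, [0, 0, 0], 0],
  [45, [0, 0, 0], 0],
  [45, [0, 0, -20], 0],
  [45, [0, 0, -40], 0],
])

```text
t: 19.9
tool_pos: [0.6577, 0.004, 0.3583]
orientation: [0.243, 2.733, -0.207]
force: [0.6, 0.1, 1.2]
opening: 0.0442
```

Call:
apply_moves([
  [45, [0, 0, -50], 0],
  [45, [0, 0, -30], 0],
  [45, [0, 0, 0], 0],
  [45, [0, 0, 0], 0],
])

```text
t: 20.4
tool_pos: [0.6294, 0.0184, 0.4314]
orientation: [0.242, 2.731, -0.206]
force: [0.1, -0.5, -0.9]
opening: 0.0447
```

```bash
python3 rel.py w6
```

```text
t 20.4 tcp in cradle mm [  6.5  12.  409.8] tip [  5.7  10.1 390.9] F cradle [-0.3 -0.4 -0.9] F [ 0.1 -0.5 -0.9] open 44.747756299530174
tool axes in cradle (cols)
 [[-0.998 -0.042 -0.044]
 [-0.037  0.994 -0.103]
 [ 0.049 -0.102 -0.994]] q [ 0.061 -0.136  1.461 -0.202  1.448 -1.346]
```

View pics/w6b.png

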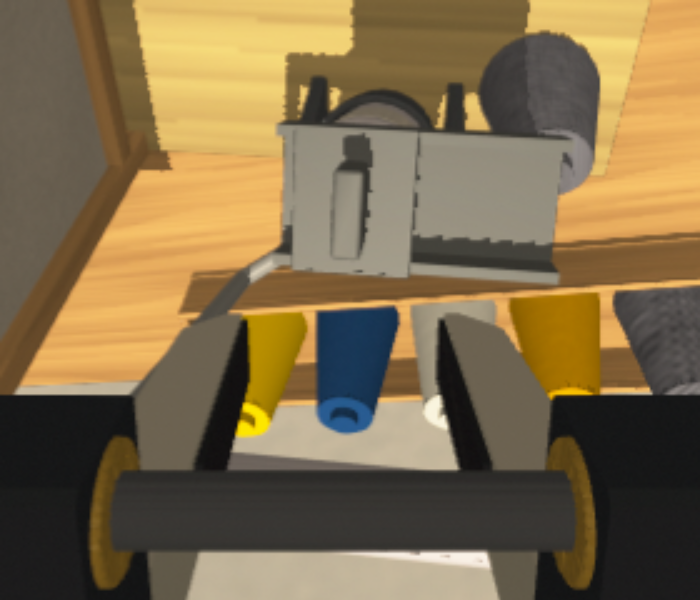

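```bash
python3 -c "
from plant import order
print(order.close_job())"
```

```text
the job is handed in; nothing more can be done
None
```

The canister got its short spray and the shutter is shut again. I handed the job in at about 20.4 s of the 64 s allowed; the hand-in reports no verdict.

- **Tilting the tool:** The moves can't tilt the tool directly. I pushed the arm against its reach limit, which leaned the tool to within about 6° of the canister's axis, and the lean held when I backed off.
- **Opening:** I pinched the tab and slid it about 60 mm until it met the stop, at about 14 N.
- **Pressing:** With the fingers closed, I felt the cap at about 237–238 mm along the axis. I pressed in stages up to about 9.6 N along the axis, roughly 8 mm estimated from the spring figures. It was past 6 mm for about 0.5 s, and the cap was in contact for about 1.5 s in all. I estimate the stem sank about 2.5 mm.
- **Spring-back:** After I lifted off, the wrist picture showed the cap up with the shutter still open.
- **Closing:** I slid the tab back to its closed stop, at about 16 N.
- **Last checks:** The final picture shows the shutter shut, the near cone in place, the gripper open and well clear of everything, and a wrist force of about 1 N. I did not re-check the other bystanders at the end, but the arm's path never went near them. I felt no unexpected contact at the lamp.
- **Disagreements:** Two wrist views put the canister height s at 11 mm and 17 mm, but touch settled where to press. The top camera's lamp position was about 5 mm off the wrist-camera estimate, so I used the wrist views.

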